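# Push the vial carriers home in the sampler track and bolt them in

### The job

Four vial carriers stand touching in the sampler's feed track: gently push the row from behind, on the last carrier only, so that it slides along as one train until it is fully home against the end stop; then push the retaining bolt's knob all the way in behind the row. Only push with the fingers: do not squeeze or lift the carriers, do not touch the vials, and leave everything else on the bench in its place.

Things in the scene. Friction and masses are not known exactly. Their poses are not given: they have to be found in the camera images.
- track: Sampler feed track, fixed on the bench: aluminium bed 106 x 380 x 12 mm, two steel guide rails (8 mm wide, tops 24 mm above the bench, 43 mm apart inside). Origin: on the lane's centre line at bench height. y: along the lane to the end stop; x: across it, to the bolt (away from the robot); z up. Open loading end at y = -200 mm
- stop_face (a point): End stop with rubber face 36 x 26 mm high. Point: middle of the face's lower edge, on the lane's floor, 12 mm above the bench, at x 0, y +170 mm of the track; axes as the track's. With the row home the first carrier touches this face and the last one's back face is 160 mm before it
- needle (a point): Tip of the sampling needle, 83 mm above the bench over the lane, 20 mm before the stop face. Its steel arm (14 mm wide, underside 130 mm above the bench) overhangs the lane by 28 mm from the stop; behind the stop stands the white tower, 130 x 125 x 190 mm high. Keep clear of it; axes as the track's
- carrier1: White plastic block 40 x 40 x 36 mm high (grey plate on each side) with a vial in its bore, about 0.1 kg, loose between the rails (1.5 mm play each side); first of the row, nearest the stop. Origin: centre of its underside; y towards the stop. The four touch; the row slides with about 2 to 8 N
- carrier2: White plastic block 40 x 40 x 36 mm high (grey plate on each side) with a vial in its bore, about 0.1 kg, loose between the rails (1.5 mm play each side); second of the row. Origin: centre of its underside; y towards the stop. The four touch; the row slides with about 2 to 8 N
- carrier3: White plastic block 40 x 40 x 36 mm high (grey plate on each side) with a vial in its bore, about 0.1 kg, loose between the rails (1.5 mm play each side); third of the row. Origin: centre of its underside; y towards the stop. The four touch; the row slides with about 2 to 8 N
- carrier4: White plastic block 40 x 40 x 36 mm high (grey plate on each side) with a vial in its bore, about 0.1 kg, loose between the rails (1.5 mm play each side); last of the row, nearest the open end: push on its back face, which looks to the track's -y. Origin: centre of its underside; y towards the stop. The four touch; the row slides with about 2 to 8 N
- vial1: Amber glass vial with crimped aluminium cap, 22.5 mm diameter, 46 mm tall, loose in the blind bore of carrier 1 (bore 26 mm deep, its floor 10 mm above the carrier's underside), standing 20 mm proud of it: top 68 mm above the bench. Origin: centre of its underside
- vial2: Amber glass vial with crimped aluminium cap, 22.5 mm diameter, 46 mm tall, loose in the blind bore of carrier 2 (bore 26 mm deep, its floor 10 mm above the carrier's underside), standing 20 mm proud of it: top 68 mm above the bench. Origin: centre of its underside
- vial3: Amber glass vial with crimped aluminium cap, 22.5 mm diameter, 46 mm tall, loose in the blind bore of carrier 3 (bore 26 mm deep, its floor 10 mm above the carrier's underside), standing 20 mm proud of it: top 68 mm above the bench. Origin: centre of its underside
- vial4: Amber glass vial with crimped aluminium cap, 22.5 mm diameter, 46 mm tall, loose in the blind bore of carrier 4 (bore 26 mm deep, its floor 10 mm above the carrier's underside), standing 20 mm proud of it: top 68 mm above the bench. Origin: centre of its underside
- bolt (a joint): Retaining bolt's travel in m: 0 = drawn out, 0.036 = fully in (knob against its housing). It slides to the track's -x, stays where left, moves with 1.5 to 3 N. Its 8 mm steel rod (axis 32 mm above the bench, y = +3 mm of the track) then crosses the lane, 3 mm behind the last carrier if the row is home; else it runs into a carrier's side
- bolt_head (a point): Centre of the outer face of the bolt's round steel knob (25 mm diameter, 9.5 mm thick, centre 32 mm above the bench, free below), on the far side of the track; axes as the track's. Push it to the track's -x. When fully in it lies at x = 68 mm of the track
- housing (a point): Centre of the top of the bolt's grey housing, fixed to the track between lane and knob, 28 mm (x) x 26 mm (y), 45 mm above the bench, from x = 30 to 58 mm of the track; axes as the track's
- spare_carrier: Bystander: an empty carrier of the same kind, 40 x 40 x 36 mm, standing on the bench beside the track. Origin: centre of its underside
- spare_vial: Bystander: a capped vial, 22.5 mm diameter, 46 mm tall, standing on the bench beside the track. Origin: centre of its underside
- beaker: Bystander: a small glass beaker, 54 mm diameter, 65 mm tall, near the tower. Origin: centre of its underside
- spatula: Bystander: a steel lab spatula 170 mm long lying on the bench between robot and track, about parallel to the track. Origin: centre of its underside
- jar: Bystander: an amber glass jar, 60 mm diameter, 75 mm tall, on the bench to the right. Origin: centre of its underside
- wash_bottle: Bystander: a white wash bottle with spout, 64 mm diameter, 196 mm tall, on the bench to the left. Origin: centre of its underside

How it is judged:
By the outcome, as a careful person would: the job done as asked, in the order asked, and still so for the second after the job is handed in, with the robot touching nothing.
It also fails if it takes over 48 s, if anything falls off the work surface, if the arm or the gripper's body presses on something with over 40 N, if the wrist force passes 120 N, or if a joint passes its speed limit or range.

### The arm

A 6-joint arm with a two-finger parallel gripper is mounted at the origin on the work surface. World frame = base frame: x ahead of the robot, y to its left, z up, the work surface at z = 0. Lengths are in mm, angles in rad, forces in N, time in s.
With the tool pointing down it reaches from about 325 to 850 mm from the base axis. Payload 4.4 kg.
Tool frame: the origin (TCP) lies midway between the tips of the shut fingers; the grasp point (between the pads) lies 19 mm behind it; y points along the fingers, z is the direction in which the jaws open and shut, and the axes are right-handed (so a half turn about y gives the same grasp; the last joint's range is limited). The gripper opens to 94 mm and grips with 3 to 60 N. Pads are 16 mm wide; open, the fingers measure 119 mm over their backs; the gripper's body (75 mm by 177 mm) begins 78 mm behind the grasp point.
Start: joints at [-1.397, 0.207, 1.542, -0, 1.393, -0.15], TCP at [183.481, -544.942, 205.447] pointing down, gripper open.
Joint ranges: [-2.73, 2.73], [-0.86, 2.22], [0.23, 2.46], [-1.11, 4.25], [0.08, 2.63], [-2.82, 2.82]. Speed limits (rad/s): [2.79, 2.79, 3.14, 3.14, 3.14, 3.14].

### API

Orientations are given as [roll, pitch, yaw] about the fixed x, y, z axes, in that order (R = Rz(yaw) Ry(pitch) Rx(roll)).
In Python, from station import state, read_camera, job_done gives the robot as it stands.
- The arm moves only by the tool apply_moves, never from a script. Its argument "deltas" is a list of rows, each a list of 3 entries, a list of its own where there are three numbers: the shift along the world's x, y, z in m, then the turn about the world's z in rad, then the finger opening in m, from 0 to 0.094. In form: [[[tx, ty, tz], spin, fingers], ...]. A call has 1 to 20 rows; each row is the pose to reach, as a shift and turn from the pose commanded when the call began; what a row does not reach only later rows make up. A row lasts 1/8 s, in which the tool goes at most 62.5 mm and 10.7 degrees, less where a joint would pass 70% of its speed; a pose out of reach is approached as far as the arm can. A call with a gripper value outside its range is refused whole. The fingers move at their own pace and stop on an object; "grip_force" is the grip in N (left out, the last holds). Time passes only in rows, so rows that repeat a pose let the fingers close. It gives the time, the measured TCP pose, the force and the opening at its end, in the units of the state.
- state(): the state, without advancing time (a new reading comes with each control period).
- read_camera(name): name is "side" or "top" or "wrist"; returns a dict with "image" (480x640x3 uint8, red, green, blue), "intrinsics" (3x3 intrinsics, pixels), "R" (3x3) and "t" (3): a world point X has camera coordinates R X + t. Camera axes: x right, y down, z forward; pixel columns grow to the right and rows downward; lengths in mm; the calibration is good to about 2 mm. The wrist camera is an equidistant fisheye: a pixel r from the principal point sees the ray r / f radians off the axis. A picture is of the moment at which its call begins. There is no depth.
- job_done(): hands the job in, once; it reports no verdict.
The state is a dict: "t": time; "joints": joint angles; "qvel": joint speeds; "tau": joint torques, N m; "eef_pos": TCP position; "ee_rot": TCP orientation; "force": force on the tool from outside, world axes, zero at the start; "wrist_torque": the same for the moment, N m; "opening": finger opening in mm.
Only numpy, scipy, OpenCV 4.12 (cv2) and the standard library are available. Lean on these libraries where they do the work, as an engineer would, in place of code of your own. Each camera call takes 0.05 s, during which the arm holds its last target. There are 200 camera calls.

## Working session

There is one attempt and no reset: what is moved stays moved. The work goes in short steps, Python scripts to look and compute and a tool call to move; the robot and the scene stay as the last step left them, time stands still between calls to the robot, and variables do not carry over. Pictures are saved under pics/ and viewed, about 8 in all and at most 12, crops included, and the job is handed in when it is done.

Besides the shell and the picture viewer there is one more tool, called after "Call:" as name(argument=value, ...), one argument or row to a line, values as JSON. apply_moves: Moves the arm, as the interface text tells. Its arguments: {"type":"object","properties":{"deltas":{"type":"array"},"grip_force":{"type":"number"}},"required":["deltas"]}

```bash
mkdir -p pics; cat > h.py <<'E'
from station import *
import numpy as np, cv2
def snap(n,f):
    c=read_camera(n); cv2.imwrite(f'pics/{f}.png',c['image'][:,:,::-1]); np.savez(f'pics/{f}.npz',**{k:np.array(c[k]) for k in c}); return c
def load(f): return dict(np.load(f'pics/{f}.npz'))
def ray(c,u,v,z):
    d=np.linalg.inv(c['intrinsics'])@[u,v,1.]; o=-c['R'].T@c['t']; d=c['R'].T@d
    return o+d*(z-o[2])/d[2]
def proj(c,X):
    p=c['intrinsics']@(c['R']@np.array(X,float)+c['t']); return p[:2]/p[2]
E
python3 - <<'E'
from h import *
for n in('top','side'):
    c=snap(n,n+'0'); print(n,-c['R'].T@c['t'],c['R'].round(2).tolist(),c['intrinsics'].round().tolist())
print(state())
E
```

```text
top [ 303.48468628   16.14037402 1311.37286316] [[0.03, -1.0, 0.01], [-0.98, -0.03, -0.22], [0.22, 0.0, -0.98]] [[504.0, 0.0, 313.0], [0.0, 504.0, 237.0], [0.0, 0.0, 1.0]]
side [232.14007716 602.90610924 857.60716783] [[-0.86, -0.52, 0.01], [-0.39, 0.63, -0.67], [0.34, -0.58, -0.74]] [[433.0, 0.0, 319.0], [0.0, 433.0, 235.0], [0.0, 0.0, 1.0]]
{'t': 0.1, 'joints': array([-1.39652050e+00,  2.07358406e-01,  1.54277909e+00,  2.56911878e-05,
        1.39353175e+00, -1.50497442e-01]), 'qvel': array([ 0.0019648 , -0.00069213, -0.0031924 , -0.00123481,  0.00048727,
       -0.00055919]), 'tau': array([-9.36809192e-04, -3.71864533e+01, -2.82293111e+01,  6.99353940e-02,
        3.11789650e-02, -5.42304872e-05]), 'eef_pos': array([ 183.35039014, -544.21655524,  204.40871089]), 'ee_rot': array([-1.57284566e+00,  3.36336381e-04, -2.81682428e+00]), 'force': array([-0.18321589, -0.28687199,  0.35682683]), 'wrist_torque': array([0.01472994, 0.04604285, 0.03700721]), 'opening': 94.02847372213567}
```

View pics/top0.png

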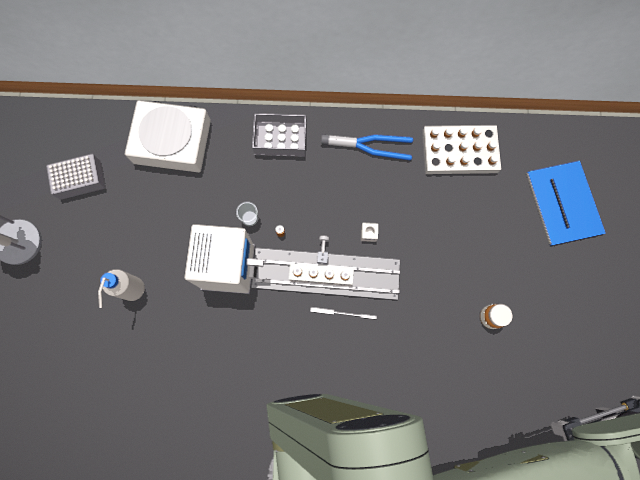

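View pics/side0.png

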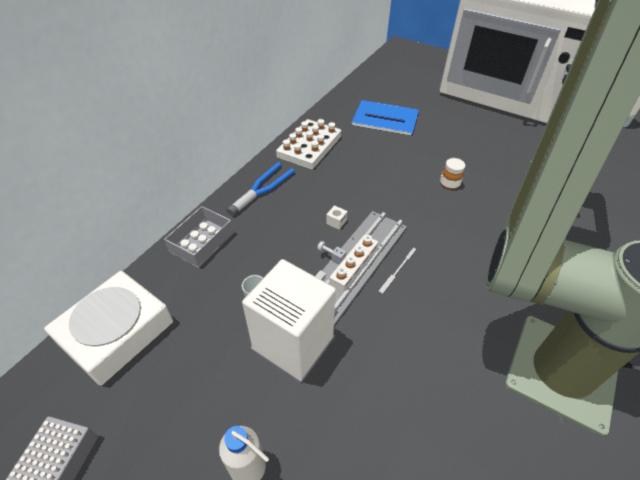

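Top shows the track at px (255–400, 250–298), the row at (290–353, 265–285), and the bolt knob near (324, 239). The spare carrier is at (370, 232), the vial at (280, 230) and the spatula at (343, 313). Next I'll zoom in.

```bash
python3 - <<'E'
from h import *
c=load('top0'); im=c['image'][215:325,240:410,::-1]
cv2.imwrite('pics/crop0.png',cv2.resize(im,None,fx=4.7,fy=4.7,interpolation=cv2.INTER_CUBIC))
E
```

```text
(no output)
```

View pics/crop0.png

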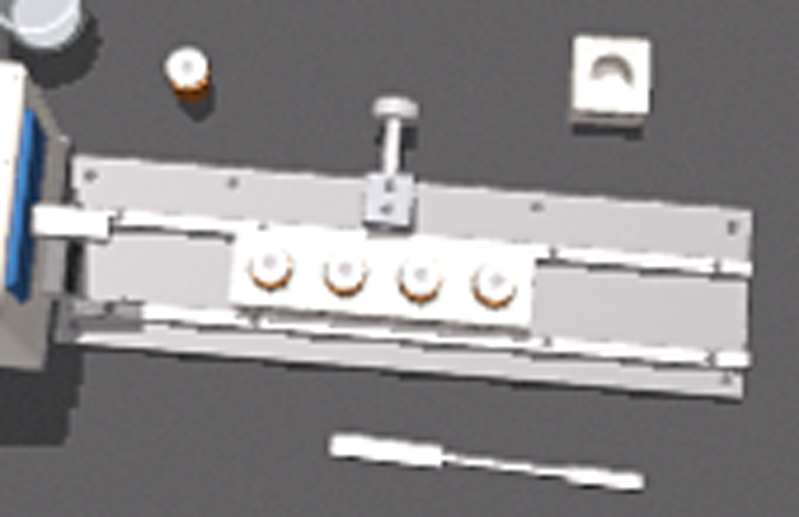

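```bash
python3 - <<'E'
from h import *
c=load('top0')
P=lambda u,v,z: ray(c,(u+.0)/4.7+240,v/4.7+215,z)
pts={'bedFR':(752,210,12),'bedNR':(742,397,12),'bedFL':(75,155,12),'railF_R':(750,267,24),'railN_R':(748,358,24),'railF_L':(115,218,24),
'cap1':(270,263,68),'cap2':(345,268,68),'cap3':(420,274,68),'cap4':(494,281,68),'c4backF':(535,243,48),'c4backN':(531,322,48),'knob_out':(395,99,44),'knobtop':(395,110,40),'housL':(365,190,45),'housR':(413,190,45),
'spareF R':(651,38,36),'vialsp':(187,65,46),'spatL':(333,445,3),'spatR':(642,482,3)}
W={k:P(*v) for k,v in pts.items()}
for k,v in W.items(): print(k,v.round(1))
d=W['bedFL']-W['bedFR']; print('yaw bed',np.arctan2(d[1],d[0]))
d=W['cap1']-W['cap4']; print('yaw caps',np.arctan2(d[1],d[0]))
d=W['railF_L']-W['railF_R']; print('yaw rail',np.arctan2(d[1],d[0]))
E
```

```text
bedFR [ 544.  -212.2   12. ]
bedNR [ 439.8 -206.1   12. ]
bedFL [562.5 166.6  12. ]
railF_R [ 510.  -208.8   24. ]
railN_R [ 459.9 -207.4   24. ]
railF_L [525.5 141.1  24. ]
cap1 [496.5  53.5  68. ]
cap2 [495.2  13.7  68. ]
cap3 [493.3 -26.1  68. ]
cap4 [490.9 -65.4  68. ]
c4backF [515.3 -88.5  48. ]
c4backN [472.4 -87.   48. ]
knob_out [593.4 -10.8  44. ]
knobtop [588.1 -11.   40. ]
housL [541.9   4.1  45. ]
housR [542.8 -21.9  45. ]
spareF R [ 634.8 -152.3   36. ]
vialsp [608.2 104.1  46. ]
spatL [407.   16.9   3. ]
spatR [ 392.5 -152.7    3. ]
yaw bed 1.522009346895143
yaw caps 1.5233429212636953
yaw rail 1.5263965296306032
```

Call:
apply_moves(
  deltas=[
    [[0.01,0.015,0],0.05,0],
    [[0.04,0.055,0],0.15,0],
    [[0.07,0.1,0],0.3,0],
    [[0.1,0.14,0],0.42,0],
    [[0.135,0.185,0],0.55,0],
    [[0.165,0.23,0],0.68,0],
    [[0.2,0.275,0],0.8,0],
    [[0.23,0.32,0],0.95,0],
    [[0.26,0.365,0],1.05,0],
    [[0.285,0.395,0],1.15,0],
    [[0.3,0.414,0],1.198,0],
    [[0.3045,0.419,-0.02],1.198,0],
    [[0.3045,0.419,-0.05],1.198,0],
    [[0.3045,0.419,-0.08],1.198,0],
    [[0.3045,0.419,-0.1],1.198,0],
    [[0.3045,0.419,-0.11],1.198,0],
    [[0.3045,0.419,-0.11],1.198,0],
  ],
  grip_force=30,
)

```text
t: 2.22
eef_pos: [487.3, -125.2, 95.0]
ee_rot: [-1.572, 0.001, -1.618]
force: [-1.0, 0.1, -0.2]
opening: 0.2
```

```bash
python3 - <<'E'
from h import *
c=snap('wrist','wr1');c=snap('top','top1');s=state();print(s['eef_pos'],s['ee_rot'],s['force'],s['opening'])
print(c['R'].shape)
c=load('wr1');print(c['R'].round(3).tolist(),-c['R'].T@c['t'],c['intrinsics'].tolist())
E
```

```text
[ 488.57804524 -125.96343888   96.32062369] [-1.56936591e+00 -4.94228064e-04 -1.61823214e+00] [-0.01949909 -0.32172841 -0.23489706] 0.46443118328764504
(3, 3)
[[0.999, -0.047, -0.001], [-0.045, -0.96, 0.277], [-0.014, -0.276, -0.961]] [490.51147585 -43.81068745 273.40771361] [[371.64829954431775, 0.0, 320.6682409302412], [0.0, 371.64829954431775, 236.74092410421463], [0.0, 0.0, 1.0]]
```

View pics/wr1.png

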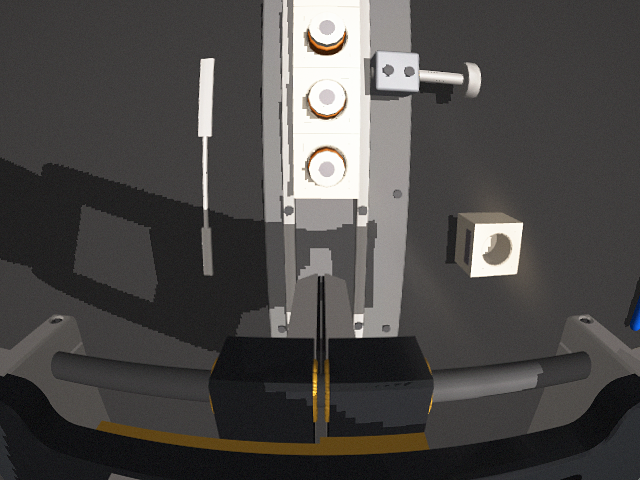

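The wrist view shows carrier 4's back edge at v≈198 (u 295–358), the fingertips at (321, 275), the knob at (472, 79) and the spare carrier at (490, 245).

```bash
cat >> h.py <<'E'
def fray(c,u,v,z):
    K=c['intrinsics']; d=np.array([u-K[0,2],v-K[1,2]])/K[0,0]; r=np.hypot(*d); d=c['R'].T@np.r_[d/r*np.sin(r),np.cos(r)]
    o=-c['R'].T@c['t']; return o+d*(z-o[2])/d[2]
E
python3 - <<'E'
from h import *
c=load('wr1')
for k,p in dict(backL=(295,198,48),backR=(358,198,48),cap4=(327,169,68),cap3=(327,101,68),cap2=(327,28,68),knobtop=(472,63,42),knobOut=(481,79,32),knobN=(472,97,32),housTL=(375,55,45),housTR=(417,55,45),spareNW=(458,213,36),railL=(284,300,24),railR=(364,300,24),bedL=(269,270,12),bedR=(405,270,12)).items(): print(k,fray(c,*p).round(1))
E
```

```text
backL [472.7 -83.   48. ]
backR [511.5 -84.8  48. ]
cap4 [492.9 -64.1  68. ]
cap3 [494.6 -26.5  68. ]
cap2 [496.6  15.4  68. ]
knobtop [590.3   1.7  42. ]
knobOut [600.9  -7.2  32. ]
knobN [593.5 -20.2  32. ]
housTL [525.7   3.8  45. ]
housTR [552.1   4.3  45. ]
spareNW [581.8 -99.6  36. ]
railL [ 457.3 -163.1   24. ]
railR [ 516.9 -166.    24. ]
bedL [ 446.4 -143.3   12. ]
bedR [ 550.1 -148.5   12. ]
```

Call:
apply_moves(
  deltas=[
    [[0,0,-0.01],0,0],
    [[0,0,-0.025],0,0],
    [[0,0,-0.04],0,0],
    [[0,0,-0.055],0,0],
    [[0,0,-0.065],0,0],
    [[0,0,-0.072],0,0],
    [[0,0,-0.073],0,0],
    [[0,0,-0.073],0,0],
    [[0.0005,0.006,-0.073],0,0],
    [[0.001,0.012,-0.073],0,0],
    [[0.001,0.018,-0.073],0,0],
    [[0.001,0.022,-0.073],0,0],
    [[0.001,0.025,-0.073],0,0],
  ],
)

```text
t: 3.95
eef_pos: [489.0, -100.6, 22.5]
ee_rot: [-1.571, -0.0, -1.618]
force: [-0.1, -1.0, 0.0]
opening: 0.3
```

```bash
python3 - <<'E'
from h import *
s=state();print(s['t'],s['eef_pos'],s['force'])
E
```

```text
3.95 [ 488.95612554 -100.56737893   22.4655089 ] [-0.05585314 -0.95414097  0.00506121]
```

Call:
apply_moves(
  deltas=[
    [[0,0.002,0],0,0],
    [[0,0.004,0],0,0],
    [[0,0.006,0],0,0],
    [[0,0.008,0],0,0],
    [[0.0005,0.01,0],0,0],
    [[0.0005,0.013,0],0,0],
    [[0.001,0.016,0],0,0],
    [[0.001,0.019,0],0,0],
    [[0.001,0.022,0],0,0],
    [[0.001,0.025,0],0,0],
    [[0.0015,0.029,0],0,0],
    [[0.0015,0.033,0],0,0],
    [[0.002,0.037,0],0,0],
    [[0.002,0.041,0],0,0],
    [[0.002,0.045,0],0,0],
    [[0.0025,0.049,0],0,0],
    [[0.0025,0.053,0],0,0],
    [[0.003,0.057,0],0,0],
    [[0.003,0.06,0],0,0],
    [[0.003,0.062,0],0,0],
  ],
)

```text
t: 6.45
eef_pos: [492.0, -38.7, 22.4]
ee_rot: [-1.571, -0.0, -1.619]
force: [0.2, -1.9, 0.2]
opening: 0.3
```

```bash
python3 - <<'E'
from h import *
c=snap('wrist','wr2')
s=state();print(s['t'],s['eef_pos'],s['force'])
E
```

```text
6.5 [491.97225217 -38.52686882  22.41983853] [ 0.35700498 -1.03668825 -0.34349307]
```

View pics/wr2.png

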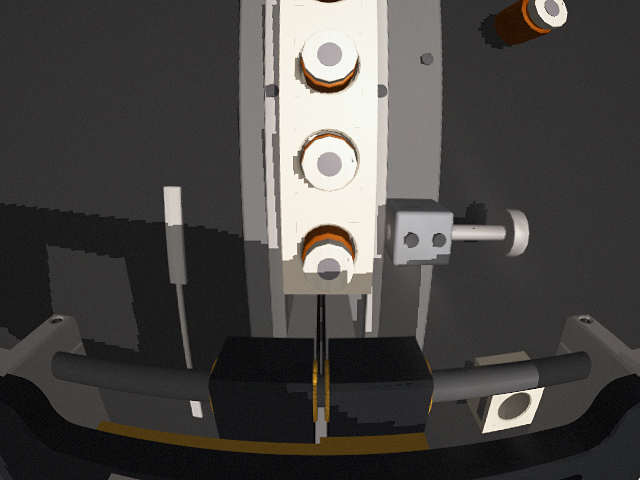

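The row is moving as one train: its back edge (v≈294) is against the fingers, and caps 2–4 are evenly spaced. About 30 mm is left.

Call:
apply_moves(
  deltas=[
    [[0,0.002,0],0,0],
    [[0,0.005,0],0,0],
    [[0.0005,0.008,0],0,0],
    [[0.0005,0.011,0],0,0],
    [[0.0005,0.014,0],0,0],
    [[0.001,0.017,0],0,0],
    [[0.001,0.019,0],0,0],
    [[0.001,0.021,0],0,0],
    [[0.001,0.022,0],0,0],
    [[0.001,0.023,0],0,0],
    [[0.001,0.024,0],0,0],
  ],
)

```text
t: 7.88
eef_pos: [493.0, -14.9, 22.4]
ee_rot: [-1.571, -0.0, -1.619]
force: [-0.6, -1.0, -0.5]
opening: 0.4
```

Call:
apply_moves(
  deltas=[
    [[0,0.001,0],0,0],
    [[0,0.002,0],0,0],
    [[0,0.003,0],0,0],
  ],
)

```text
t: 8.25
eef_pos: [493.0, -11.9, 22.4]
ee_rot: [-1.571, 0.0, -1.619]
force: [0.5, -1.6, 0.0]
opening: 0.5
```

```bash
python3 - <<'E'
from h import *
c=snap('wrist','wr3');t=snap('top','top3')
s=state();print(s['t'],s['eef_pos'],s['force'])
cv2.imwrite('pics/crop3.png',cv2.resize(t['image'][215:325,240:410,::-1],None,fx=4.7,fy=4.7,interpolation=cv2.INTER_CUBIC))
E
```

```text
8.35 [492.96740741 -11.77661596  22.44140034] [ 0.67763057 -1.49238333 -0.00640148]
```

Call:
apply_moves(
  deltas=[
    [[0,0.001,0],0,0],
    [[0,0.002,0],0,0],
    [[0,0.003,0],0,0],
  ],
)

```text
t: 8.72
eef_pos: [493.0, -8.9, 22.4]
ee_rot: [-1.571, -0.0, -1.619]
force: [0.6, -1.9, 0.4]
opening: 0.7
```

Call:
apply_moves(
  deltas=[
    [[0,0.001,0],0,0],
    [[0,0.002,0],0,0],
  ],
)

```text
t: 8.98
eef_pos: [493.0, -6.9, 22.5]
ee_rot: [-1.571, -0.0, -1.619]
force: [-0.3, -2.0, 0.5]
opening: 0.4
```

Call:
apply_moves(
  deltas=[
    [[0,0.0005,0],0,0],
    [[0,0.001,0],0,0],
  ],
)

```text
t: 9.22
eef_pos: [493.1, -6.8, 22.5]
ee_rot: [-1.571, -0.002, -1.618]
force: [-0.7, -6.1, 0.3]
opening: 0.3
```

Call:
apply_moves(
  deltas=[
    [[0,0.0005,0],0,0],
    [[0,0.001,0],0,0],
    [[0,0.001,0],0,0],
  ],
)

```text
t: 9.6
eef_pos: [493.2, -6.8, 22.5]
ee_rot: [-1.57, -0.003, -1.618]
force: [-0.2, -8.0, -0.5]
opening: 0.6
```

```bash
python3 - <<'E'
from h import *
c=snap('wrist','wr4');t=snap('top','top4')
s=state();print(s['t'],s['eef_pos'],s['force'])
a=cv2.resize(t['image'][215:325,240:410,::-1],(800,518),interpolation=cv2.INTER_CUBIC)
cv2.imwrite('pics/crop4.png',a)
E
```

```text
9.7 [493.18840892  -6.80312792  22.54462015] [ 0.05113392 -8.29851688 -1.50114597]
```

View pics/wr4.png

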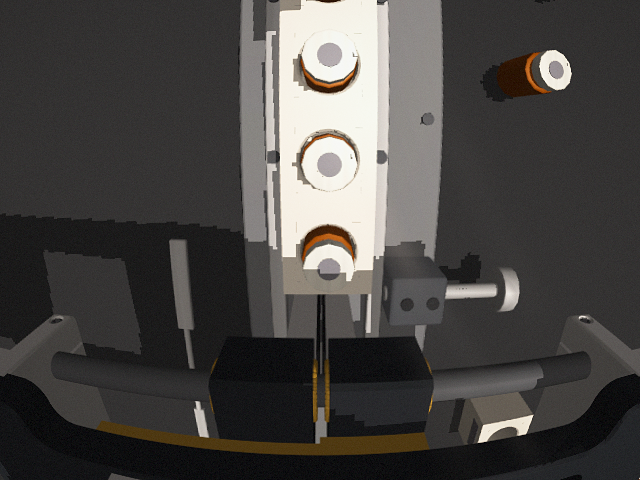

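The row has stalled at TCP y −6.8 with the force risen from 2 to 8 N, which matches the expected home position. I'll back off, lift, and turn for the knob.

Call:
apply_moves(
  deltas=[
    [[0,-0.003,0],0,0],
    [[-0.0005,-0.01,0],0,0],
    [[-0.001,-0.02,0],0,0],
    [[-0.001,-0.03,0.002],0,0],
    [[-0.001,-0.035,0.02],0,0],
    [[-0.001,-0.035,0.045],0,0],
    [[-0.001,-0.035,0.075],0,0],
    [[-0.001,-0.035,0.1],-0.1,0],
    [[0.02,-0.035,0.11],-0.27,0],
    [[0.05,-0.03,0.11],-0.44,0],
    [[0.08,-0.025,0.11],-0.61,0],
    [[0.105,-0.02,0.11],-0.78,0],
    [[0.125,-0.013,0.11],-0.95,0],
    [[0.137,-0.008,0.11],-1.12,0],
    [[0.139,-0.006,0.11],-1.29,0],
    [[0.139,-0.006,0.11],-1.45,0],
    [[0.139,-0.006,0.11],-1.57,0],
    [[0.139,-0.006,0.11],-1.57,0],
    [[0.139,-0.006,0.11],-1.57,0],
  ],
)

```text
t: 12.08
eef_pos: [631.9, -11.3, 132.4]
ee_rot: [-1.571, -0.0, 3.096]
force: [0.1, 0.3, -0.1]
opening: 0.3
```

```bash
python3 - <<'E'
from h import *
c=load('wr4')
for k,p in dict(knobOut=(519,290,32),knobN=(508,310,32),knobF=(508,268,32),back=(330,294,48)).items(): print(k,fray(c,*p).round(1))
c=snap('wrist','wr5');t=snap('top','top5')
s=state();print(s['t'],s['eef_pos'],s['ee_rot'],s['joints'])
E
```

```text
knobOut [602.2  -9.9  32. ]
knobN [596.9 -21.7  32. ]
knobF [592.9   4.   32. ]
back [497.1   3.6  48. ]
12.175 [631.93163087 -11.10632703 132.45277303] [-1.57087392e+00 -3.99506736e-05  3.09527943e+00] [-1.54425659e-01  3.88794251e-01  1.46409841e+00  7.58283643e-05
  1.28874808e+00  1.46266279e+00]
```

View pics/wr5.png

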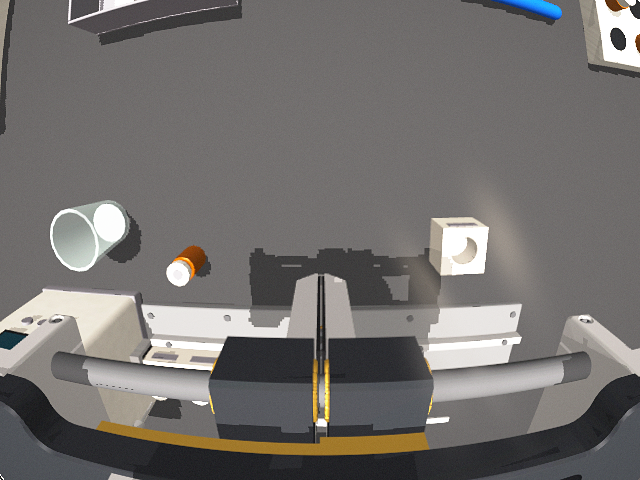

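The wrist camera now looks outward. The fingers are about 25 mm beyond the knob, with the spare vial (187, 265) and carrier (460, 245) well to the sides. Next, down to z ≈ 24.

Call:
apply_moves(
  deltas=[
    [[0,0,-0.01],0,0],
    [[0,0,-0.03],0,0],
    [[0,0,-0.05],0,0],
    [[0,0,-0.07],0,0],
    [[0,0,-0.09],0,0],
    [[0,0,-0.102],0,0],
    [[0,0,-0.108],0,0],
    [[0,0,-0.108],0,0],
  ],
)

```text
t: 13.18
eef_pos: [632.0, -11.0, 24.3]
ee_rot: [-1.571, -0.0, 3.094]
force: [0.0, -0.3, -0.3]
opening: 0.3
```

```bash
python3 - <<'E'
from h import *
t=snap('top','top6');d=snap('side','side6')
s=state();print(s['t'],s['eef_pos'],s['force'])
a=cv2.resize(t['image'][205:315,240:410,::-1],(800,518),interpolation=cv2.INTER_CUBIC)[:,200:600]
b=cv2.resize(d['image'][200:320,290:410,::-1],(518,518),interpolation=cv2.INTER_CUBIC)[:,:400]
cv2.imwrite('pics/crop6.png',np.hstack([a,b]))
E
```

```text
13.275 [632.75306986 -11.05635886  25.25305648] [ 0.30809313 -0.20774237  0.06074338]
```

View pics/crop6.png

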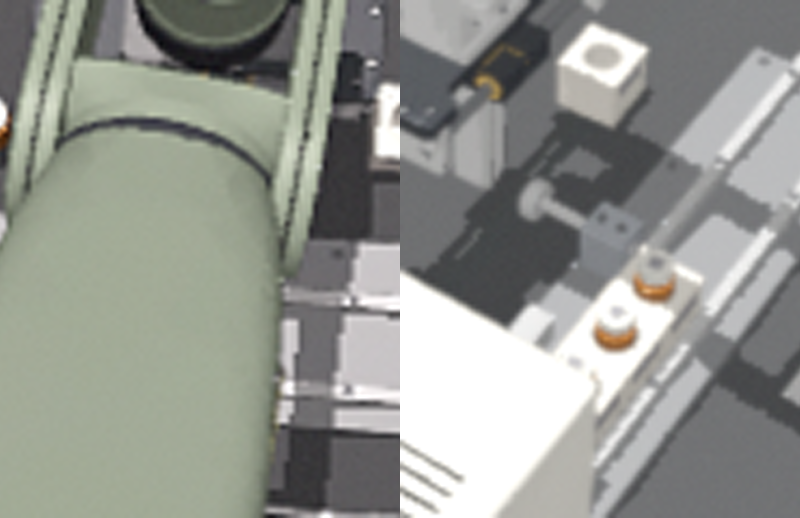

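The side view shows the fingers lined up outside the knob at crop (538, 200), and the row is home clear of the rod. Now I'll push in −x.

Call:
apply_moves(
  deltas=[
    [[-0.004,0,0],0,0],
    [[-0.009,0.0005,0],0,0],
    [[-0.014,0.0005,0],0,0],
    [[-0.018,0.001,0],0,0],
    [[-0.021,0.001,0],0,0],
    [[-0.024,0.001,0],0,0],
    [[-0.027,0.0015,0],0,0],
    [[-0.03,0.0015,0],0,0],
    [[-0.033,0.0015,0],0,0],
    [[-0.036,0.0015,0],0,0],
    [[-0.039,0.002,0],0,0],
    [[-0.042,0.002,0],0,0],
    [[-0.045,0.002,0],0,0],
  ],
)

```text
t: 14.9
eef_pos: [586.9, -8.8, 24.5]
ee_rot: [-1.571, 0.0, 3.094]
force: [1.8, 0.8, -0.6]
opening: 0.3
```

Call:
apply_moves(
  deltas=[
    [[-0.002,0,0],0,0],
    [[-0.004,0,0],0,0],
    [[-0.006,0,0],0,0],
    [[-0.008,0,0],0,0],
    [[-0.01,0.0005,0],0,0],
  ],
)

```text
t: 15.52
eef_pos: [576.9, -8.8, 24.5]
ee_rot: [-1.57, 0.0, 3.095]
force: [1.8, -0.2, -1.1]
opening: 0.2
```

Call:
apply_moves(
  deltas=[
    [[-0.001,0,0],0,0],
    [[-0.002,0,0],0,0],
  ],
)

```text
t: 15.78
eef_pos: [574.9, -8.7, 24.5]
ee_rot: [-1.57, 0.0, 3.094]
force: [1.0, -0.1, 0.8]
opening: 0.5
```

Call:
apply_moves(
  deltas=[
    [[-0.001,0,0],0,0],
    [[-0.002,0,0],0,0],
  ],
)

```text
t: 16.02
eef_pos: [573.6, -8.6, 24.6]
ee_rot: [-1.571, 0.002, 3.094]
force: [3.4, -1.1, -1.7]
opening: 0.6
```

Call:
apply_moves(
  deltas=[
    [[-0.001,0,0],0,0],
    [[-0.002,0,0],0,0],
    [[-0.002,0,0],0,0],
  ],
)

```text
t: 16.4
eef_pos: [573.6, -8.7, 24.7]
ee_rot: [-1.571, 0.006, 3.094]
force: [8.0, -0.8, -5.7]
opening: 0.2
```

Call:
apply_moves(
  deltas=[
    [[-0.001,0,0],0,0],
    [[-0.001,0,0],0,0],
  ],
)

```text
t: 16.65
eef_pos: [573.6, -8.7, 24.8]
ee_rot: [-1.571, 0.008, 3.094]
force: [10.0, 0.1, -6.6]
opening: 0.7
```

```bash
python3 - <<'E'
from h import *
d=snap('side','side7')
s=state();print(s['t'],s['eef_pos'],s['force'])
E
```

```text
16.7 [573.5941007   -8.6536158   24.81256252] [10.23360192 -0.12639225 -6.19556338]
```

Hard stall at x 573.6 with 10 N, near the expected fully-in position. Back off, lift clear and check.

Call:
apply_moves(
  deltas=[
    [[0.003,0,0],0,0],
    [[0.01,0,0],0,0],
    [[0.022,0,0],0,0],
    [[0.035,0,0],0,0],
    [[0.045,0,0.01],0,0],
    [[0.045,0,0.04],0,0],
    [[0.045,0,0.08],0,0],
    [[0.045,0,0.13],0,0],
    [[0.045,-0.02,0.18],0,0],
    [[0.045,-0.06,0.2],0,0],
    [[0.045,-0.11,0.2],0,0],
    [[0.045,-0.16,0.2],0,0],
    [[0.045,-0.21,0.2],0,0],
    [[0.045,-0.26,0.2],0,0],
    [[0.045,-0.3,0.2],0,0],
    [[0.045,-0.32,0.2],0,0],
    [[0.045,-0.32,0.2],0,0],
  ],
)

```text
t: 18.82
eef_pos: [614.9, -329.2, 224.5]
ee_rot: [-1.571, -0.0, 3.093]
force: [0.3, 0.5, 0.6]
opening: 0.5
```

```bash
python3 - <<'E'
from h import *
t=snap('top','top8');d=snap('side','side8')
s=state();print(s['t'],s['eef_pos'],s['force'])
a=cv2.resize(t['image'][215:325,240:360,::-1],(565,518),interpolation=cv2.INTER_CUBIC)
b=cv2.resize(d['image'][225:315,310:350,::-1],(230,518),interpolation=cv2.INTER_CUBIC)
cv2.imwrite('pics/crop8.png',np.hstack([a,b]))
E
```

```text
18.925 [ 615.27915091 -327.01833771  224.52106264] [0.2801768  0.9184508  0.00803739]
```

View pics/crop8.png

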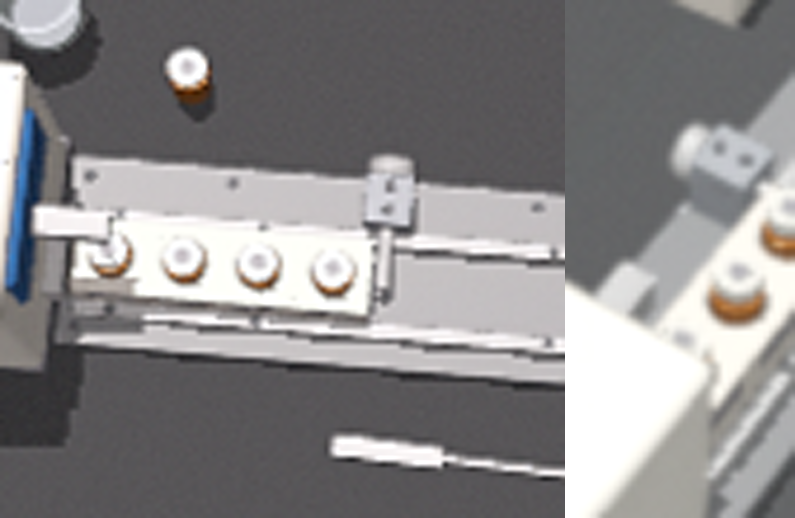

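The knob sits flush against the housing at (390, 165). The rod crosses the lane at (384, 265), just behind carrier 4, the four caps are evenly spaced, and the bystanders are where they were.

```bash
python3 -c "
from station import *
print(job_done())"
```

```text
the job is handed in; nothing more can be done
None
```

The row of four carriers is home against the end stop, the retaining bolt is pushed in behind it, and the job is handed in at about 19 s of the 48 s allowed.

- **Row:** I pushed with shut fingers on carrier 4's back face only. The row slid as one train at about 2 N, then stopped dead as the force rose to about 8 N. The stop was within about 1 mm of the home position worked out from the track.
- **Bolt:** I pushed the knob from its outer face until it stopped dead at about 10 N. That was about 4 mm short of the first estimate from the overhead camera, but it agreed with the closer wrist view of the knob.
- **Last pictures:**
  - The knob is flush with its housing, and the rod crosses the lane just behind carrier 4.
  - The four vials are upright and evenly spaced.
  - The spare vial, the spatula and the visible part of the beaker have not moved. The spare carrier, jar and wash bottle were outside the last crop, but the arm stayed clear of them.
- **Not seen directly:** the contact between carrier 1 and the stop face is partly hidden by the needle arm, so I inferred it from the force and the position.

The arm finished clear of everything, with no force on the tool beyond sensor noise.

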